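Put the nest of plain round cutters away in its tin

ROBOT

A 6-joint arm with a two-finger parallel gripper is mounted at the origin on a cart in front of the work surface, level with it; the furniture and walls round the work are solid. World frame = base frame: x ahead of the robot, y to its left, z up, the work surface at z = 0. Lengths are in m, angles in rad, forces in N, time in s.
With the tool pointing down it reaches from about 0.3 to 0.775 m from the base axis. Payload 14.6 kg.
Tool frame: the origin (TCP) lies between the finger pads; the fingertips stand 8 mm ahead of it and the grasp point (between the pads) lies 11 mm behind it (ctrl.tip_reach is the distance from the TCP to the fingertips, in m); y points along the fingers, z is the direction in which the jaws open and shut, and the axes are right-handed (so a half turn about y gives the same grasp; the last joint's range is limited). The gripper opens to 94 mm and grips with 3 to 60 N. Pads are 16 mm wide; open, the fingers measure 119 mm over their backs; the gripper's body (75 mm by 177 mm) begins 78 mm behind the grasp point.
Start: joints at [1.091, 0.3, 1.521, -0, 1.321, -0.067], TCP at [0.221, 0.504, 0.213] pointing down, gripper open.
Joint ranges: [-3.03, 3.03], [-0.79, 2.21], [0.23, 2.52], [-1.04, 4.18], [0, 3.07], [-2.55, 2.55]. Speed limits (rad/s): [2.22, 2.22, 2.57, 3.14, 3.14, 3.14].

INTERFACE

Orientations are given as [roll, pitch, yaw] about the fixed x, y, z axes, in that order (R = Rz(yaw) Ry(pitch) Rx(roll)).
In Python, from station import ctrl gives the robot as it stands.
- The arm moves only by the tool play_rows, never from a script. Its arguments are lists of equal length, an entry for each row: "twist": the turn, a rotation vector about the world's x, y, z as a fraction of full scale, a list of three; "travel": the shift along the world's x, y, z as a fraction of full scale, a list of three; "grip": the gripper's target within -1 to 1 (shut at 1, half-way at 0, fully open at -1). A call has 1 to 12 rows; each row shifts and turns the commanded pose from where the row before left it; what a row does not reach is not made up. Full scale, the value 1, is 5 cm for a shift and 90 degrees for a turn. A row lasts 1/10 s, in which the tool goes at most 50 mm and 8.59 degrees, less where a joint would pass 70% of its speed; a pose out of reach is approached as far as the arm can. A call with a number of a shift or a turn outside -1 to 1 is refused whole. A call with a gripper value outside its range is refused whole. The fingers move at their own pace and stop on an object; "force" is the grip in N (left out, the last holds). Time passes only in rows, so rows that do not move let the fingers close. It gives the time, the measured TCP pose, the force and the opening at its end, in the units of the state.
- ctrl.get_obs(): the state, without advancing time (a new reading comes with each control period).
- ctrl.camera(name): name is "side" or "top" or "wrist"; returns a dict with "img" (384x512x3 uint8, red, green, blue), "vfov" (degrees; the focal length in pixels is half the picture's height over the tangent of half this angle, whatever the lens; pixels are square), "cx", "cy" (the principal point, pixels), "rvec" (rotation vector, rad) and "tvec" (3), from world to camera coordinates, as OpenCV has them. Camera axes: x right, y down, z forward; pixel columns grow to the right and rows downward; lengths in m; the calibration is good to about 2 mm. A picture is of the moment at which its call begins. There is no depth.
- ctrl.hand_in(): hands the job in, once; it reports no verdict.
Trained networks look in a picture, given as the dict that the camera call returned (one of the last four; its "shot" number tells which), for a name from the list of things; names that differ only in an ending like _2 or _b are one class to them, and where a whole thing is asked for, a point or a joint stands for the part that bears it (a point fixed in the world has none). Each returns a list of dicts, best first, with "confidence" (0 to 1); they miss things now and then, are a little off and sometimes report something else, mostly with a low value. They report only what shows in the picture. A call takes as long as a camera call. They do not tell look-alikes from the thing itself.
- ctrl.boxes_of(name, picture): "point" ([column, row] in pixels, amid what is visible of it).
- ctrl.trace(name, picture): "pixels" (384x512 bool, what is visible of it) and "point" ([column, row] in pixels, amid what is visible of it).
The state is a dict: "time_s": time; "qpos": joint angles; "joint_vel": joint speeds; "tau": joint torques, N m; "ee_pos": TCP position; "eef_rot": TCP orientation; "force": force on the tool from outside, world axes, zero at the start; "moment": the same for the moment, N m; "grip_width": finger opening in m.
Only numpy, scipy, OpenCV 4.12 (cv2) and the standard library are available. Lean on these libraries where they do the work, as an engineer would, in place of code of your own. Each camera call takes 0.05 s, during which the arm holds its last target.

TASK

Put the set of three plain round tinplate clay cutters away: nest them one inside the other, all standing flat on the floor of the round tin's base, and put the cover fully down on the base. The copper, the fluted and the square cutter belong to other sets: leave them standing where they are, and leave the tin's base about where it is.

Things in the scene. Friction and masses are not known exactly. Their poses are not given: they have to be found in the camera images.
- cutter_small: small plain round cutter of bare silvery tinplate: an upright smooth tube open at top and bottom, 24 mm outer diameter, 42 mm tall, wall 2 mm, 40 g. Origin: centre of its underside; z up along its axis. Stands loose on the table
- cutter_medium: medium plain round cutter of bare silvery tinplate: smooth tube open at both ends, 45 mm outer diameter (41 mm inside), 42 mm tall, 60 g. Origin: centre of its underside; z up. Stands loose on the table
- cutter_large: large plain round cutter of bare silvery tinplate, open at both ends: 66 mm outer diameter (67.6 over the rolled top edge), 62 mm inside, 42 mm tall, 80 g. Origin: centre of its underside; z up. Loose. Nested, the equally tall cutters stand about 8 mm apart, too little for a finger: fingers have room only outside the outermost, so the smallest goes in first and each larger one over it
- copper_cutter: look-alike to leave alone: plain round cutter of reddish copper, 54 mm diameter, 42 mm tall, loose. Origin: centre of its underside
- fluted_cutter: look-alike to leave alone: round silvery cutter with a scalloped (fluted) wall, 57 mm diameter, 42 mm tall, loose. Origin: centre of its underside
- square_cutter: look-alike to leave alone: square silvery cutter with rounded corners, 41 mm across the flats, 42 mm tall, loose. Origin: centre of its underside
- tin_base: base of the round tin: dark green disc, 122 mm diameter, with a low cream ring-shaped lip; loose, 0.45 kg. Origin: centre of its underside. Floor 4 mm above the origin; lip 85 mm inside diameter, its top 12 mm above the origin, outside tapering from 93 to 89 mm, so fingers holding a cutter by its upper 30 mm clear it. The cover goes outside the lip onto the green flange, 4 mm above the origin
- tin_cover: deep cover of the tin, loose on the table, open side down: cream cylinder with green bands, 107 mm over the bottom edge, 101 mm inside, 52 mm tall, 50 mm deep inside. In the middle of its flat top a wooden knob to lift it by, 22 to 24 mm in diameter, 52 to 74 mm above the origin; 0.14 kg. Origin: centre of its lower rim plane; z up
- banding_wheel: obstacle between the two sides of the table: banding wheel (turntable), fixed, white round plate 200 mm in diameter, its top 97 mm above the table, with a grey pot in its middle reaching 147 mm above the table: carry things over or round it. Origin: centre of its underside, on the table
Mind the look-alikes: they are no part of the job. Leave any red look-alike of the cutter_small alone.

How it is judged:
At the end, for the whole second after the job is handed in: Three plain cutters upright on the base's floor (within 3 mm), nested (axes within 12 mm of each other's and of the base's); cover down on the flange (within 3 mm, 8 mm of centre), level; base moved under 50 mm; look-alikes upright, moved under 20 mm; all at rest (z of cutter_small in the frame of tin_base between 0.001 and 0.007 m and z of cutter_medium in the frame of tin_base between 0.001 and 0.007 m and z of cutter_large in the frame of tin_base between 0.001 and 0.007 m and angle between each of cutter_small, cutter_medium, cutter_large's own z axis and vertical below 0.06 rad and horizontal distance between cutter_small and cutter_medium below 0.012 m and horizontal distance between cutter_medium and cutter_large below 0.012 m and horizontal distance between cutter_large and tin_base below 0.012 m and z of tin_cover in the frame of tin_base between 0.001 and 0.007 m and horizontal distance between tin_cover and tin_base below 0.008 m and angle between each of tin_cover, tin_base's own z axis and vertical below 0.05 rad and distance of tin_base from where it was at the start of the episode below 0.05 m and distance of each of copper_cutter, fluted_cutter, square_cutter from where it was at the start of the episode below 0.02 m and angle between each of copper_cutter, fluted_cutter, square_cutter's own z axis and vertical below 0.1 rad and linear speed of each of tin_cover, tin_base below 0.01 m/s); the robot touches nothing.
It fails at once if a copper, fluted or square look-alike is moved by more than 20 mm or tipped (distance of any of copper_cutter, fluted_cutter, square_cutter from where it was at the start of the episode above 0.02 m or angle between any of copper_cutter, fluted_cutter, square_cutter's own z axis and vertical above 0.3 rad).
It also fails if it takes over 125 s, if anything falls off the work surface, if the arm or the gripper's body presses on something with over 40 N, if the wrist force passes 120 N, or if a joint passes its speed limit or range.

## Working session

There is one attempt and no reset: what is moved stays moved. The work goes in short steps, Python scripts to look and compute and a tool call to move; the robot and the scene stay as the last step left them, time stands still between calls to the robot, and variables do not carry over. Pictures are saved under pics/ and viewed, and the job is handed in when it is done.

Besides the shell and the picture viewer there is one more tool, called after "Request:" as name(argument=value, ...) on one line, values as JSON. play_rows: Moves the arm, as the interface text tells. Its arguments: {"type":"object","properties":{"twist":{"type":"array"},"travel":{"type":"array"},"grip":{"type":"array"},"force":{"type":"number"}},"required":["twist","travel","grip"]}

```bash
mkdir -p pics; ls; cat > h.py <<'E'
import numpy as np, cv2
from station import ctrl
def shot(n,f):
    p=ctrl.camera(n); cv2.imwrite('pics/'+f,p['img'][:,:,::-1]); return p
def K(p):
    h,w=p['img'].shape[:2]; f=h/2/np.tan(np.radians(p['vfov'])/2)
    return f,p['cx'],p['cy']
def ray(p,u,v):
    f,cx,cy=K(p); R=cv2.Rodrigues(np.array(p['rvec'],float))[0]; t=np.array(p['tvec'],float)
    return -R.T@t, R.T@np.array([(u-cx)/f,(v-cy)/f,1])
def atz(p,u,v,z):
    c,d=ray(p,u,v); return c+d*(z-c[2])/d[2]
def proj(p,X):
    f,cx,cy=K(p); R=cv2.Rodrigues(np.array(p['rvec'],float))[0]
    q=(R@np.atleast_2d(X).T).T+np.array(p['tvec'],float)
    return np.c_[f*q[:,0]/q[:,2]+cx, f*q[:,1]/q[:,2]+cy]
E
python3 - <<'E'
from h import *
print(ctrl.get_obs())
for n in ['side','top','wrist']:
    p=shot(n,n+'0.png'); print(n,{k:p[k] for k in p if k!='img'}, ray(p,256,192))
    if n!='wrist':
        for o in ['cutter_small','cutter_medium','cutter_large','copper_cutter','fluted_cutter','square_cutter','tin_base','tin_cover','banding_wheel']:
            print(o,[(np.round(b['point']),round(b['confidence'],2)) for b in ctrl.boxes_of(o,p)])
E
```

```text
pics
{'time_s': 0.0, 'qpos': array([ 1.09138516e+00,  3.00468360e-01,  1.52158679e+00,  1.43984839e-05,
        1.32070218e+00, -6.66216649e-02]), 'joint_vel': array([ 0.00053716,  0.00075004,  0.00027234, -0.0004345 ,  0.00030554,
       -0.00106579]), 'tau': array([-7.90186514e-04, -5.31798220e+01, -3.52732229e+01,  7.08582834e-02,
        2.43041193e-02, -1.08804354e-04]), 'ee_pos': array([0.22053297, 0.50357029, 0.21288541]), 'eef_rot': array([-1.57195749e+00,  9.14508623e-05, -4.12793125e-01]), 'force': array([ 0.02754255, -0.12056547,  0.10712848]), 'moment': array([-0.02219896, -0.00500666, -0.05696855]), 'grip_width': 0.09397299344833686}
side {'vfov': 51.18283719808704, 'cx': 253.21958962850024, 'cy': 191.19622244535122, 'rvec': array([ 2.08968291, -0.06547701,  0.04777976]), 'tvec': array([-0.56219945,  0.03906918,  0.94835979]), 'shot': 1} (array([ 0.50381114, -0.83926392,  0.50871537]), array([ 0.06821327,  0.86441201, -0.49818766]))
cutter_small [(array([305., 196.]), 0.68), (array([311., 210.]), 0.63)]
cutter_medium [(array([278., 230.]), 0.87)]
cutter_large [(array([27
[... 597 characters left out ...]
97891345]))
cutter_small [(array([267., 139.]), 0.6)]
cutter_medium [(array([314., 255.]), 0.74), (array([323., 176.]), 0.59)]
cutter_large []
copper_cutter [(array([204., 131.]), 0.86)]
fluted_cutter [(array([307., 270.]), 0.65)]
square_cutter [(array([380., 168.]), 0.73), (array([374., 229.]), 0.39)]
tin_base [(array([374., 230.]), 0.73)]
tin_cover [(array([128., 212.]), 0.85)]
banding_wheel []
wrist {'vfov': 70.87684949837443, 'cx': 254.3645356103744, 'cy': 191.6781812432876, 'rvec': array([-2.43809457, -1.59485937, -0.21135807]), 'tvec': array([-0.54926111, -0.0283141 ,  0.39054567]), 'shot': 3} (array([0.15187098, 0.53311804, 0.38436407]), array([ 0.24224628, -0.09943945, -0.96512523]))
```

View pics/side0.png

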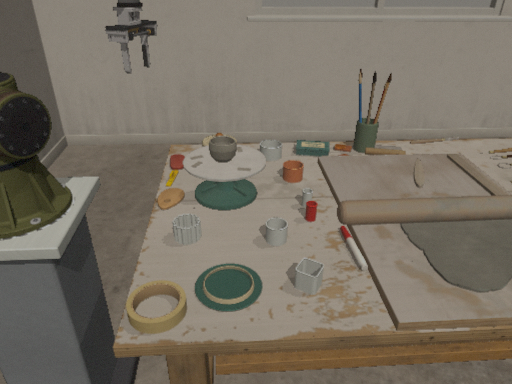

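View pics/top0.png

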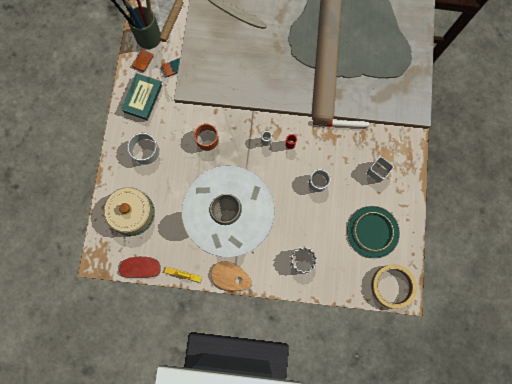

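View pics/wrist0.png

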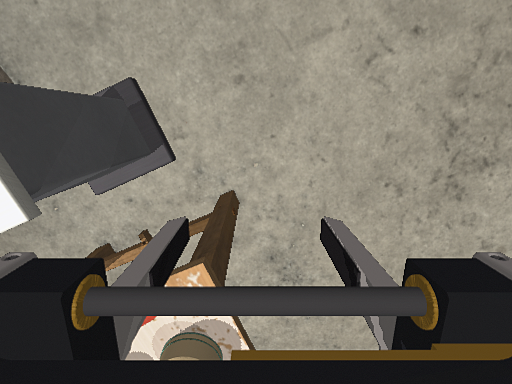

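```bash
cat > fit.py <<'E'
from h import *
from scipy.optimize import minimize
a=np.linspace(0,2*np.pi,48)
SH={'cutter_small':[(0,12),(42,12)],'cutter_medium':[(0,22.5),(42,22.5)],'cutter_large':[(0,33),(42,33.8)],'copper_cutter':[(0,27),(42,27)],
'fluted_cutter':[(0,28.5),(42,28.5)],'square_cutter':[(0,24),(42,24)],'tin_base':[(0,61),(4,61)],'tin_cover':[(0,53.5),(52,51.5)],'banding_wheel':[(97,100),(90,100)]}
def sil(p,n,x,y,z=0):
    P=[]
    for h,r in SH[n]:
        P.append(np.c_[x+r*1e-3*np.cos(a),y+r*1e-3*np.sin(a),0*a+h*1e-3+z])
    return cv2.convexHull(proj(p,np.vstack(P)).astype(np.float32))
def iou(p,n,x,y,m,z=0,S=4):
    h=sil(p,n,x,y,z); 
    M=np.zeros((384*S,512*S),np.uint8); cv2.fillConvexPoly(M,np.round((h+.5)*S*16).astype(np.int32),1,shift=4)
    m=cv2.resize(m.astype(np.uint8),None,fx=S,fy=S,interpolation=cv2.INTER_NEAREST)
    return (M&m).sum()/(M|m).sum()
def fit(p,n,m,z=0):
    v,u=np.nonzero(m); c=atz(p,u.mean(),v.mean(),.02+z)
    r=minimize(lambda q:-iou(p,n,q[0],q[1],m,z),c[:2],method='Nelder-Mead',options=dict(initial_simplex=[c[:2],c[:2]+[.006,0],c[:2]+[0,.006]],xatol=2e-4,fatol=1e-4,maxiter=60))
    return r.x,-r.fun
E
python3 - <<'E'
from fit import *
for cam in ['top','side']:
    p=ctrl.camera(cam)
    for n in SH:
        for t in ctrl.trace(n,p):
            x,s=fit(p,n,t['pixels']); print(cam,n,np.round(t['point']),t['pixels'].sum(),round(t['confidence'],2),x.round(4),round(s,2))
E
```

```text
top cutter_small [142. 138.] 430 0.6 [0.6549 0.2769] 0.18
top cutter_small [267. 139.] 124 0.58 [ 0.6886 -0.0252] 0.9
top cutter_medium [328. 179.] 145 0.46 [ 0.598 -0.159] 0.38
top cutter_large [143. 139.] 338 0.55 [0.6312 0.2611] 0.43
top fluted_cutter [311. 252.] 49 0.5 [ 0.4124 -0.1362] 0.08
top square_cutter [381. 165.] 233 0.52 [ 0.6411 -0.2961] 0.48
top tin_base [374. 229.] 2094 0.93 [ 0.4984 -0.2937] 0.95
top tin_cover [128. 213.] 1868 0.65 [0.4784 0.2699] 0.95
top tin_cover [374. 230.] 2140 0.23 [ 0.493 -0.289] 0.92
side cutter_small [309. 212.] 196 0.67 [ 0.6877 -0.0849] 0.88
side cutter_small [304. 195.] 147 0.65 [ 0.69   -0.0248] 0.73
side cutter_small [188. 228.] 721 0.59 [ 0.4135 -0.1499] 0.37
side cutter_medium [278. 230.] 535 0.55 [ 0.6009 -0.1591] 0.92
side cutter_large [270. 149.] 359 0.63 [0.632  0.2602] 0.79
side copper_cutter [294. 171.] 407 0.84 [0.6766 0.1128] 0.93
side fluted_cutter [186. 228.] 757 0.77 [ 0.4143 -0.1404] 0.94
side square_cutter [306. 275.] 868 0.93 [ 0.6421 -0.2985] 0.9
side tin_base [230. 286.] 2565 0.86 [ 0.4992 -0.2943] 0.96
```

```bash
python3 - <<'E'
from fit import *
X={'cutter_small':(.689,-.025),'cutter_medium':(.600,-.159),'cutter_large':(.6318,.2603),'copper_cutter':(.6766,.1128),'fluted_cutter':(.414,-.140),'square_cutter':(.642,-.298),'tin_base':(.499,-.294),'tin_cover':(.4784,.2699),}
for cam in ['top','side']:
    p=ctrl.camera(cam); S=4
    im=cv2.resize(p['img'][:,:,::-1],None,fx=S,fy=S,interpolation=cv2.INTER_CUBIC)
    for n,(x,y) in X.items():
        for h,r in SH[n]:
            c=proj(p,np.c_[x+r*1e-3*np.cos(a),y+r*1e-3*np.sin(a),0*a+h*1e-3])
            cv2.polylines(im,[np.round((c+.5)*S).astype(np.int32)],True,(0,0,255) if h<10 else (255,0,0),1)
    if cam=='top':
        cv2.imwrite('pics/ovA.png',im[440:1200,300:1100]); cv2.imwrite('pics/ovB.png',im[440:1200,980:1780][:600])
        print('wheel',atz(p,228,210,.097),'board',atz(p,267,113,.01),'pen',atz(p,350,124,.0),'pin',atz(p,322,124,.03),'book',atz(p,142,117,.02))
    else: cv2.imwrite('pics/ovC.png',im[520:1120,640:1340])
E
```

```text
wheel [0.4935765  0.03897196 0.097     ] board [ 0.75559685 -0.02034676  0.01      ] pen [ 0.75342867 -0.22436804  0.        ] pin [ 0.7346963  -0.15321337  0.03      ] book [0.70850949 0.27755048 0.02      ]
```

View pics/ovA.png

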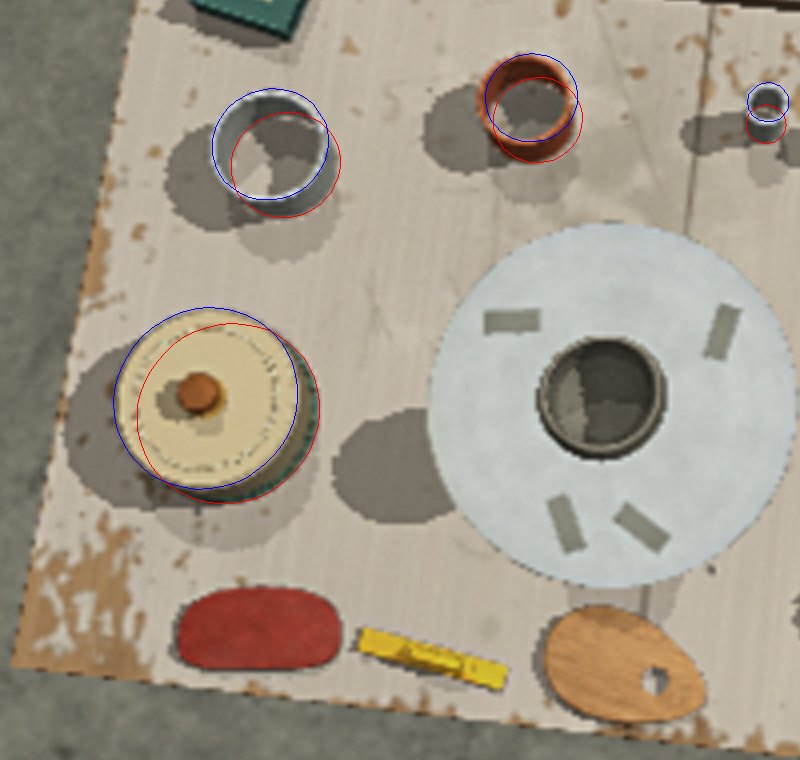

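View pics/ovB.png

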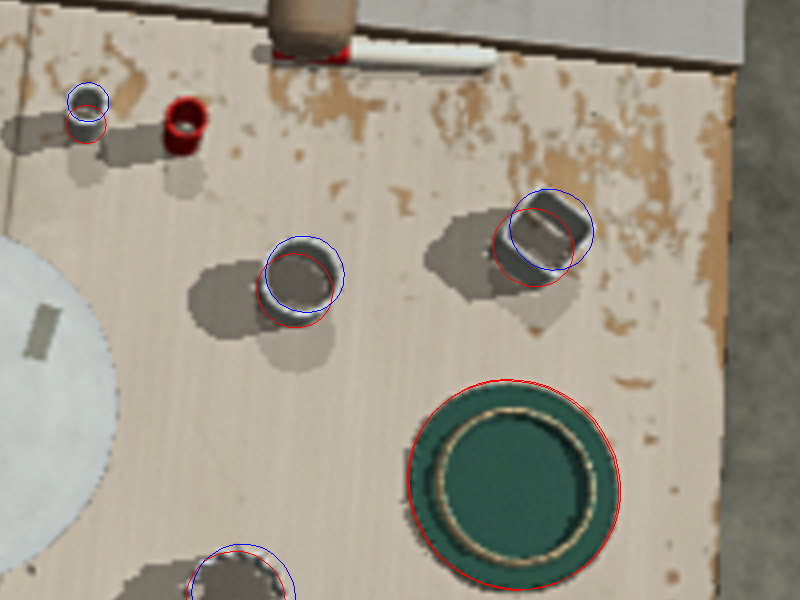

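View pics/ovC.png

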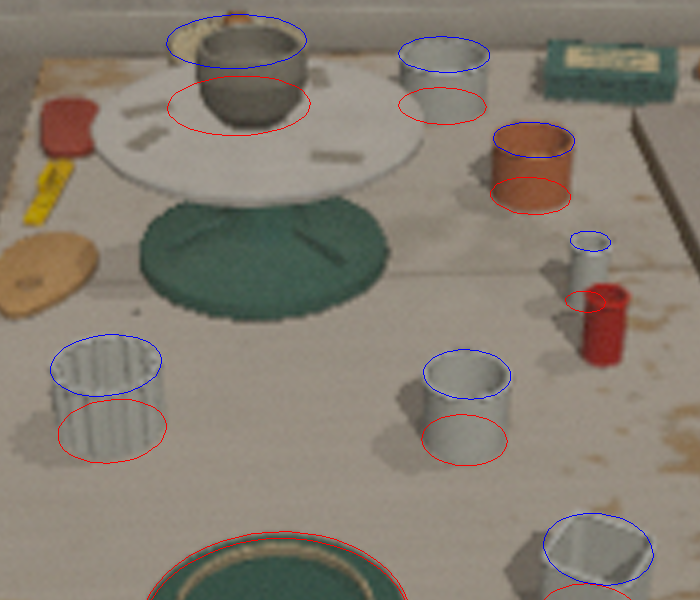

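Request:
play_rows(twist=[[0,0,-0.092],[0,0,-0.092],[0,0,-0.092],[0,0,-0.092],[0,0,-0.092],[0,0,-0.092],[0,0,-0.092],[0,0,-0.092],[0,0,0],[0,0,0],[0,0,0],[0,0,0]], travel=[[0.4,-0.5,0],[0.5,-0.66,0],[0.58,-0.66,0],[0.58,-0.66,0],[0.58,-0.66,0],[0.58,-0.66,0],[0.58,-0.66,0],[0.58,-0.66,0],[0.58,-0.66,0],[0.58,-0.66,0],[0.58,-0.66,0],[0.58,-0.66,0]], grip=[0,0,0,0,0,0,0,0,0,0,0,0], force=20)

```text
time_s: 3.35
ee_pos: [0.5566, 0.1142, 0.2135]
eef_rot: [-1.571, 0.0, -1.569]
force: [0.2, 0.3, -0.5]
grip_width: 0.0468
```

Request:
play_rows(twist=[[0,0,0],[0,0,0],[0,0,0],[0,0,0],[0,0,0],[0,0,0],[0,0,0],[0,0,0]], travel=[[0.5,-0.5,0],[0.5,-0.5,0],[0.5,-0.5,0],[0.5,-0.5,0],[0.5,-0.5,-0.4],[0.16,-0.3,-0.4],[0,0,-0.4],[0,0,0]], grip=[0,0,0,0,0,0,0,0])

```text
time_s: 4.15
ee_pos: [0.6876, -0.0246, 0.15]
eef_rot: [-1.576, 0.0, -1.57]
force: [0.9, -0.2, -0.1]
grip_width: 0.047
```

```bash
python3 - <<'E'
from fit import *
print(ctrl.get_obs()['ee_pos'])
p=shot('wrist','w1.png')
for n in ['cutter_small']:
    for t in ctrl.trace(n,p):
        x,s=fit(p,n,t['pixels']); print(n,np.round(t['point']),t['pixels'].sum(),round(t['confidence'],2),x.round(4),round(s,2))
E
```

```text
[ 0.68757291 -0.02460747  0.15001817]
cutter_small [256. 236.] 598 0.79 [ 0.688  -0.0847] 0.94
cutter_small [259. 192.] 420 0.75 [ 0.6901 -0.0252] 0.75
```

View pics/w1.png

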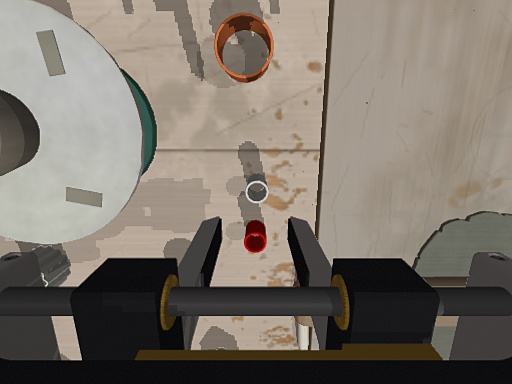

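Request:
play_rows(twist=[[0,0,0],[0,0,0],[0,0,0],[0,0,0],[0,0,0],[0,0,0],[0,0,0],[0,0,0],[0,0,0],[0,0,0],[0,0,0],[0,0,0]], travel=[[0.04,0,-0.5],[0,0,-0.5],[0,0,-0.5],[0,0,-0.5],[0,0,-0.36],[0,0,-0.2],[0,0,0],[0,0,0],[0,0,0],[0,0,0],[0,0,0],[0,0,0]], grip=[0,0,0,0,0,0,0,1,1,1,1,1], force=20)

```text
time_s: 5.45
ee_pos: [0.6911, -0.0243, 0.0263]
eef_rot: [-1.569, -0.0, -1.569]
force: [-0.5, -0.4, 5.8]
grip_width: 0.024
```

Request:
play_rows(twist=[[0,0,0],[0,0,0],[0,0,0],[0,0,0],[0,0,0],[0,0,0],[0,0,0],[0,0,0],[0,0,0],[0,0,0],[0,0,0],[0,0,0]], travel=[[0,0,0.3],[0,0,0.5],[0,0,0.5],[0,0,0.5],[-0.4,-0.6,0.2],[-0.5,-0.7,0],[-0.5,-0.7,0],[-0.5,-0.7,0],[-0.5,-0.7,0],[-0.5,-0.7,0],[-0.5,-0.7,0],[-0.4,-0.56,0]], grip=[1,1,1,1,1,1,1,1,1,1,1,1])

```text
time_s: 6.65
ee_pos: [0.4992, -0.2939, 0.1265]
eef_rot: [-1.57, -0.0, -1.57]
force: [0.4, 0.5, -1.0]
grip_width: 0.0244
```

Request:
play_rows(twist=[[0,0,0],[0,0,0]], travel=[[0,0,0],[0,0,0]], grip=[1,1])

```text
time_s: 6.85
ee_pos: [0.5005, -0.2926, 0.1262]
eef_rot: [-1.57, -0.0, -1.57]
force: [0.9, 0.0, -0.5]
grip_width: 0.0242
```

```bash
python3 - <<'E'
from fit import *
print(ctrl.get_obs()['ee_pos'],ctrl.get_obs()['force'])
p=shot('wrist','w2.png'); 
for t in ctrl.trace('tin_base',p):
    x,s=fit(p,'tin_base',t['pixels']); print(np.round(t['point']),x.round(4),round(s,2))
p=shot('side','s2.png'); 
cv2.imwrite('pics/s2c.png',cv2.resize(p['img'][130:330,150:360,::-1],None,fx=3,fy=3))
E
```

```text
[ 0.50048572 -0.2926021   0.12619392] [ 0.91965165  0.03775333 -0.46512439]
[254. 180.] [ 0.4987 -0.2952] 0.8
[257. 237.] [ 0.5035 -0.3744] 0.22
```

View pics/s2c.png

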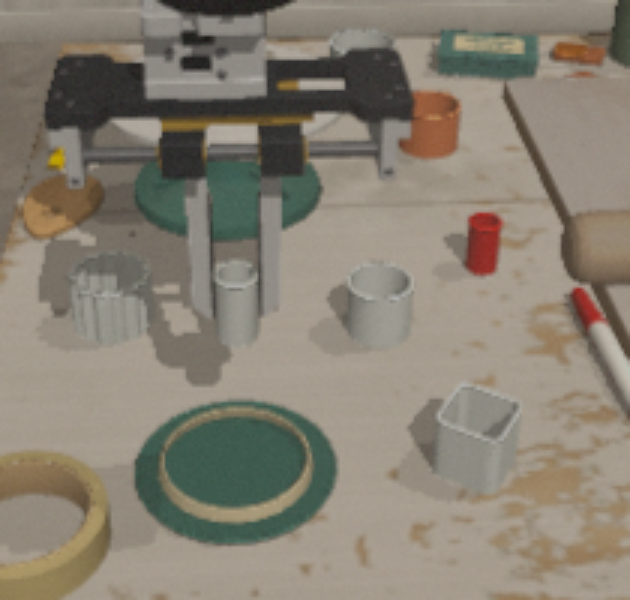

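View pics/w2.png

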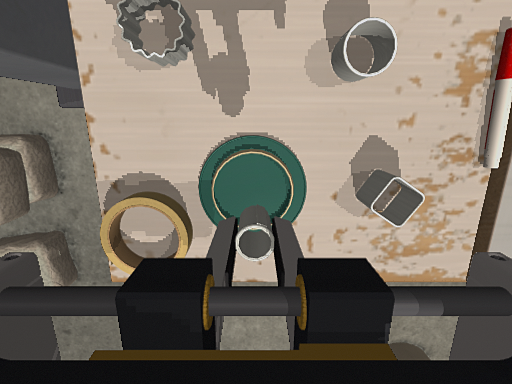

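Request:
play_rows(twist=[[0,0,0],[0,0,0],[0,0,0],[0,0,0],[0,0,0],[0,0,0],[0,0,0],[0,0,0]], travel=[[-0.03,-0.02,-0.5],[0,0,-0.5],[0,0,-0.5],[0,0,-0.2],[0,0,-0.1],[0,0,-0.06],[0,0,0],[0,0,0]], grip=[1,1,1,1,1,1,1,1])

```text
time_s: 7.8
ee_pos: [0.4996, -0.2934, 0.0333]
eef_rot: [-1.57, -0.001, -1.569]
force: [0.2, -1.2, -0.4]
grip_width: 0.0243
```

Request:
play_rows(twist=[[0,0,0],[0,0,0],[0,0,0]], travel=[[0,0,-0.03],[0,0,-0.02],[0,0,0]], grip=[1,1,1])

```text
time_s: 8.1
ee_pos: [0.4993, -0.2934, 0.0304]
eef_rot: [-1.57, -0.0, -1.569]
force: [-1.3, 0.2, 3.1]
grip_width: 0.0241
```

Request:
play_rows(twist=[[0,0,0],[0,0,0],[0,0,0],[0,0,0],[0,0,0],[0,0,0],[0,0,0],[0,0,0],[0,0,0],[0,0,0],[0,0,0],[0,0,0]], travel=[[0,0,0],[0,0,0],[0,0,0],[0,0,0.2],[0,0,0.5],[0,0,0.5],[0,0,0.5],[0.4,0.54,0.5],[0.4,0.54,0],[0.4,0.54,0],[0.4,0.54,0],[0.4,0.54,0]], grip=[0,0,0,0,0,0,0,-0.5,-0.5,-0.5,-0.5,-0.5])

```text
time_s: 9.3
ee_pos: [0.5999, -0.157, 0.1409]
eef_rot: [-1.57, -0.0, -1.569]
force: [0.4, -0.8, -0.6]
grip_width: 0.0705
```

Request:
play_rows(twist=[[0,0,0],[0,0,0]], travel=[[0,0,0],[0,0,0]], grip=[-0.5,-0.5])

```text
time_s: 9.5
ee_pos: [0.5992, -0.1579, 0.1403]
eef_rot: [-1.571, -0.0, -1.568]
force: [-0.2, 0.7, -0.6]
grip_width: 0.0704
```

```bash
python3 - <<'E'
from fit import *
print(ctrl.get_obs()['ee_pos'],ctrl.get_obs()['force'])
p=shot('wrist','w3.png'); 
for n,z in [('cutter_medium',0),('cutter_small',.004)]:
  for t in ctrl.trace(n,p):
    x,s=fit(p,n,t['pixels'],z); print(n,np.round(t['point']),x.round(4),round(s,2))
p=shot('side','s3.png')
for n,z in [('cutter_medium',0),('cutter_small',.004)]:
  for t in ctrl.trace(n,p):
    x,s=fit(p,n,t['pixels'],z); print(n,np.round(t['point']),x.round(4),round(s,2))
cv2.imwrite('pics/s3c.png',cv2.resize(p['img'][130:330,150:360,::-1],None,fx=3,fy=3))
E
```

```text
[ 0.59916882 -0.15790287  0.14031771] [-0.2462006   0.71217327 -0.56702576]
cutter_medium [254. 205.] [ 0.6001 -0.1585] 0.56
cutter_small [346. 120.] [ 0.6869 -0.0844] 0.83
cutter_medium [275. 230.] [ 0.6  -0.16] 0.91
cutter_medium [307. 275.] [ 0.6428 -0.2984] 0.9
cutter_small [227. 276.] [ 0.4999 -0.2946] 0.94
cutter_small [312. 211.] [ 0.6865 -0.0905] 0.92
```

View pics/s3c.png

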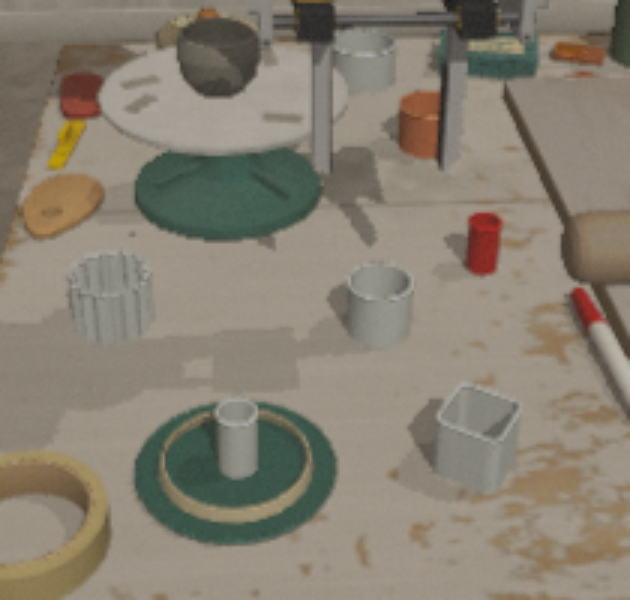

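View pics/w3.png

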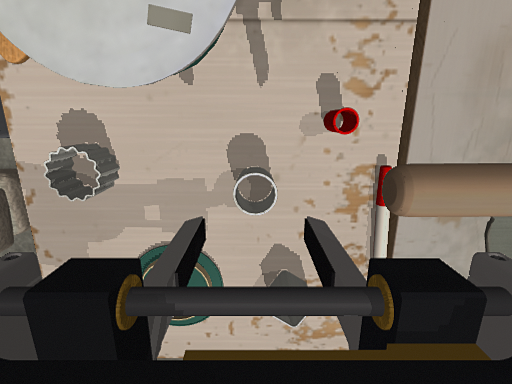

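Request:
play_rows(twist=[[0,0,0],[0,0,0],[0,0,0],[0,0,0],[0,0,0],[0,0,0],[0,0,0],[0,0,0],[0,0,0],[0,0,0],[0,0,0],[0,0,0]], travel=[[0.02,-0.01,-0.5],[0,0,-0.5],[0,0,-0.5],[0,0,-0.5],[0,0,-0.24],[0,0,-0.1],[0,0,0],[0,0,0],[0,0,0],[0,0,0],[0,0,0],[0,0,0]], grip=[-0.5,-0.5,-0.5,-0.5,-0.5,-0.5,-0.5,1,1,1,1,1])

```text
time_s: 11.0
ee_pos: [0.6004, -0.1588, 0.0235]
eef_rot: [-1.57, -0.0, -1.569]
force: [-0.4, 0.7, 5.6]
grip_width: 0.0448
```

Request:
play_rows(twist=[[0,0,0],[0,0,0],[0,0,0],[0,0,0],[0,0,0],[0,0,0],[0,0,0],[0,0,0],[0,0,0],[0,0,0],[0,0,0]], travel=[[0,0,0.3],[0,0,0.5],[0,0,0.5],[0,0,0.5],[-0.4,-0.54,0.2],[-0.4,-0.54,0],[-0.4,-0.54,0],[-0.4,-0.54,0],[-0.4,-0.54,0],[0,0,0],[0,0,0]], grip=[1,1,1,1,1,1,1,1,1,1,1])

```text
time_s: 12.1
ee_pos: [0.5001, -0.294, 0.1238]
eef_rot: [-1.57, -0.0, -1.57]
force: [0.4, 0.2, -0.1]
grip_width: 0.0451
```

```bash
python3 - <<'E'
from fit import *
o=ctrl.get_obs();print(o['ee_pos'],o['force'],o['grip_width'])
z=o['ee_pos'][2]-.0235
p=shot('side','s4.png')
for n,z in [('cutter_medium',z),('cutter_small',.004)]:
  for t in ctrl.trace(n,p):
    x,s=fit(p,n,t['pixels'],z); print(n,np.round(t['point']),x.round(4),round(s,2))
E
```

```text
[ 0.50007628 -0.2939919   0.12376279] [ 0.43989198  0.20634297 -0.09614205] 0.045136209535586405
cutter_medium [228. 228.] [ 0.5006 -0.2942] 0.96
cutter_small [226. 277.] [ 0.4997 -0.295 ] 0.95
cutter_small [311. 212.] [ 0.6862 -0.0912] 0.93
```

Request:
play_rows(twist=[[0,0,0],[0,0,0],[0,0,0],[0,0,0],[0,0,0],[0,0,0],[0,0,0],[0,0,0],[0,0,0],[0,0,0]], travel=[[-0.01,-0.01,-0.5],[0,0,-0.4],[0,0,-0.3],[0,0,-0.3],[0,0,-0.2],[0,0,-0.14],[0,0,-0.04],[0,0,-0.03],[0,0,-0.02],[0,0,0]], grip=[1,1,1,1,1,1,1,1,1,1])

```text
time_s: 13.25
ee_pos: [0.4999, -0.2944, 0.0275]
eef_rot: [-1.57, -0.001, -1.569]
force: [-2.3, 1.5, 4.0]
grip_width: 0.0452
```

Request:
play_rows(twist=[[0,0,0],[0,0,0],[0,0,0],[0,0,0],[0,0,0],[0,0,0],[0,0,0],[0,0,0],[0,0,0],[0,0,0]], travel=[[0,0,0],[0,0,0],[0,0,0],[0,0,0.2],[0,0,0.5],[0,0,0.6],[0,0,0.8],[0,0,0.8],[0,0,0.6],[0,0,0]], grip=[-0.4,-0.4,-0.4,-0.4,-0.4,-0.4,-1,-1,-1,-1])

```text
time_s: 14.25
ee_pos: [0.5009, -0.295, 0.2068]
eef_rot: [-1.564, -0.004, -1.569]
force: [0.2, 0.3, 0.4]
grip_width: 0.0928
```

Request:
play_rows(twist=[[0,0,0],[0,0,0],[0,0,0],[0,0,0],[0,0,0],[0,0,0],[0,0,0],[0,0,0],[0,0,0],[0,0,0],[0,0,0],[0,0,0]], travel=[[0.22,0.8,0],[0.22,0.92,0],[0.22,0.92,0],[0.22,0.92,0],[0.22,0.92,0],[0.22,0.92,0],[0.22,0.92,0],[0.22,0.92,0],[0.22,0.92,0],[0.22,0.92,0],[0.22,0.92,0],[0.22,0.92,0]], grip=[-1,-1,-1,-1,-1,-1,-1,-1,-1,-1,-1,-1])

```text
time_s: 15.45
ee_pos: [0.6315, 0.2537, 0.2011]
eef_rot: [-1.571, -0.0, -1.569]
force: [0.4, -0.1, -0.3]
grip_width: 0.094
```

Request:
play_rows(twist=[[0,0,0],[0,0,0],[0,0,0],[0,0,0]], travel=[[0,0.1,-0.2],[0,0,-0.5],[0,0,-0.3],[0,0,0]], grip=[-1,-1,-1,-1])

```text
time_s: 15.85
ee_pos: [0.6306, 0.2558, 0.1487]
eef_rot: [-1.575, -0.002, -1.569]
force: [0.8, 0.2, -0.2]
grip_width: 0.094
```

```bash
python3 - <<'E'
from fit import *
o=ctrl.get_obs();print(o['ee_pos'],o['force'],o['grip_width'])
for c,L in [('wrist',[('cutter_large',0)]),('side',[('cutter_medium',.004),('cutter_small',.004),('tin_base',0),('cutter_large',0)]),('top',[('cutter_medium',.004),('cutter_small',.004),('tin_base',0)])]:
 p=shot(c,c[0]+'5.png')
 for n,z in L:
  for t in ctrl.trace(n,p):
    x,s=fit(p,n,t['pixels'],z); print(c,n,np.round(t['point']),x.round(4),round(s,2))
 if c=='side':cv2.imwrite('pics/s5c.png',cv2.resize(p['img'][130:330,150:360,::-1],None,fx=3,fy=3))
E
```

```text
[0.63063224 0.2558476  0.14867733] [ 0.82211878  0.20381064 -0.16436053] 0.0940147310353248
wrist cutter_large [257. 203.] [0.632  0.2613] 0.4
side cutter_medium [230. 277.] [ 0.4999 -0.2938] 0.75
side cutter_small [309. 211.] [ 0.6856 -0.0894] 0.88
side cutter_small [229. 268.] [ 0.5002 -0.2557] 0.35
side cutter_small [186. 228.] [ 0.4126 -0.1587] 0.33
side tin_base [227. 295.] [ 0.4989 -0.2942] 0.7
side cutter_large [270. 148.] [0.6327 0.2596] 0.88
top cutter_medium [372. 234.] [ 0.4993 -0.2935] 0.52
top cutter_small [289. 141.] [ 0.6855 -0.0825] 0.59
top tin_base [375. 230.] [ 0.4971 -0.2939] 0.82
```

View pics/s5c.png

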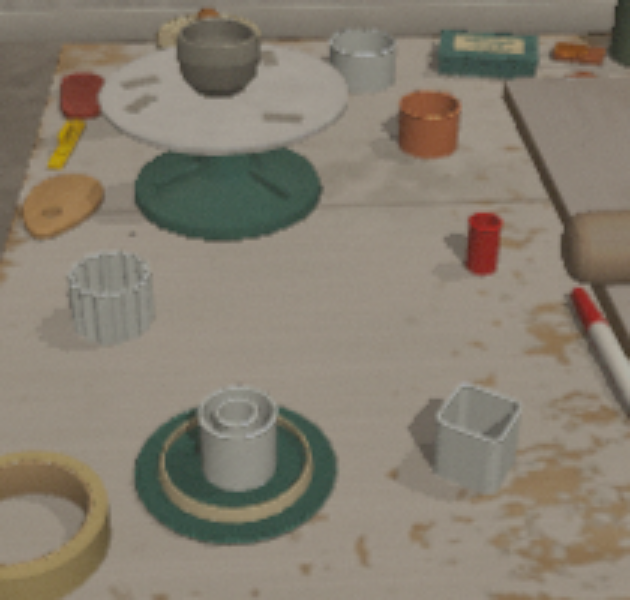

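View pics/w5.png

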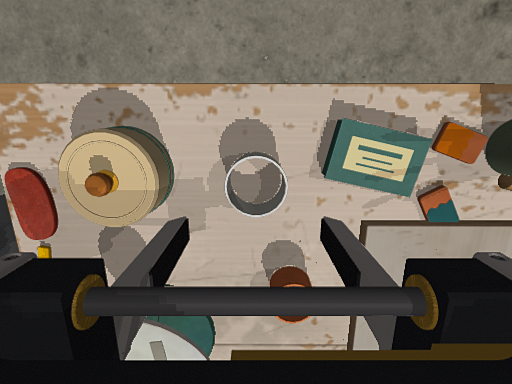

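```bash
python3 - <<'E'
from fit import *
p=ctrl.camera('wrist')
for u,v in [(325,178),(338,118)]: print(atz(p,u,v,0.02),atz(p,u,v,0.0))
E
```

```text
[0.71328283 0.26616177 0.02      ] [0.71865387 0.26185109 0.        ]
[0.72266742 0.33253216 0.02      ] [0.72865868 0.33260785 0.        ]
```

Request:
play_rows(twist=[[0,0,0],[0,0,0],[0,0,0],[0,0,0],[0,0,0]], travel=[[0.03,0.09,-0.3],[0,0,-0.5],[0,0,-0.5],[0,0,0],[0,0,0]], grip=[-0.79,-0.79,-0.79,-0.79,-0.79])

```text
time_s: 16.95
ee_pos: [0.6331, 0.2614, 0.0862]
eef_rot: [-1.572, -0.0, -1.569]
force: [0.8, -0.4, 0.4]
grip_width: 0.0841
```

Request:
play_rows(twist=[[0,0,0],[0,0,0],[0,0,0],[0,0,0],[0,0,0],[0,0,0],[0,0,0],[0,0,0],[0,0,0],[0,0,0]], travel=[[0,-0.02,-0.4],[0,0,-0.4],[0,0,-0.3],[0,0,-0.14],[0,0,0],[0,0,0],[0,0,0],[0,0,0],[0,0,0],[0,0,0]], grip=[-0.79,-0.79,-0.79,-0.79,-0.79,1,1,1,1,1])

```text
time_s: 17.95
ee_pos: [0.6336, 0.2605, 0.0254]
eef_rot: [-1.569, 0.001, -1.569]
force: [-0.8, -0.2, 5.5]
grip_width: 0.0672
```

Request:
play_rows(twist=[[0,0,0],[0,0,0],[0,0,0],[0,0,0],[0,0,0],[0,0,0],[0,0,0],[0,0,0]], travel=[[0,0,0.2],[0,0,0.5],[0,0,0.6],[0,0,0.6],[0,0,0.6],[0,0,0.6],[0,0,0.4],[0,0,0]], grip=[1,1,1,1,1,1,1,1], force=25)

```text
time_s: 18.75
ee_pos: [0.6339, 0.2606, 0.2031]
eef_rot: [-1.566, 0.002, -1.569]
force: [0.6, 0.2, -1.2]
grip_width: 0.0673
```

Request:
play_rows(twist=[[0,0,0],[0,0,0],[0,0,0],[0,0,0],[0,0,0],[0,0,0],[0,0,0],[0,0,0],[0,0,0],[0,0,0],[0,0,0],[0,0,0]], travel=[[-0.2,-0.6,0],[-0.22,-0.9,0],[-0.22,-0.92,0],[-0.22,-0.92,0],[-0.22,-0.92,0],[-0.22,-0.92,0],[-0.22,-0.92,0],[-0.22,-0.92,0],[-0.22,-0.92,0],[-0.22,-0.92,0],[-0.22,-0.92,0],[-0.22,-0.92,0]], grip=[1,1,1,1,1,1,1,1,1,1,1,1])

```text
time_s: 19.95
ee_pos: [0.5009, -0.2762, 0.1983]
eef_rot: [-1.572, 0.001, -1.569]
force: [0.6, -0.6, -1.7]
grip_width: 0.0668
```

Request:
play_rows(twist=[[0,0,0],[0,0,0],[0,0,0],[0,0,0]], travel=[[-0.04,-0.36,-0.4],[0,0,-0.6],[0,0,-0.4],[0,0,0]], grip=[1,1,1,1])

```text
time_s: 20.35
ee_pos: [0.4984, -0.2918, 0.1256]
eef_rot: [-1.576, 0.004, -1.569]
force: [0.3, -0.5, -2.1]
grip_width: 0.067
```

```bash
python3 - <<'E'
from fit import *
o=ctrl.get_obs();print(o['ee_pos'],o['force'],o['grip_width'])
zl=o['ee_pos'][2]-.0254
for c,L in [('side',[('cutter_medium',.004),('tin_base',0),('cutter_large',zl)])]:
 p=shot(c,c[0]+'6.png')
 for n,z in L:
  for t in ctrl.trace(n,p):
    x,s=fit(p,n,t['pixels'],z); print(c,n,np.round(t['point']),x.round(4),round(s,2))
 if c=='side':cv2.imwrite('pics/s6c.png',cv2.resize(p['img'][130:330,150:360,::-1],None,fx=3,fy=3))
E
```

```text
[ 0.49842842 -0.29183421  0.12560617] [ 0.26365256 -0.50469284 -2.05276739] 0.06697858472181213
side cutter_medium [229. 277.] [ 0.5008 -0.2942] 0.78
side tin_base [226. 293.] [ 0.4991 -0.2938] 0.68
side cutter_large [225. 230.] [ 0.4989 -0.2912] 0.94
```

View pics/s6c.png

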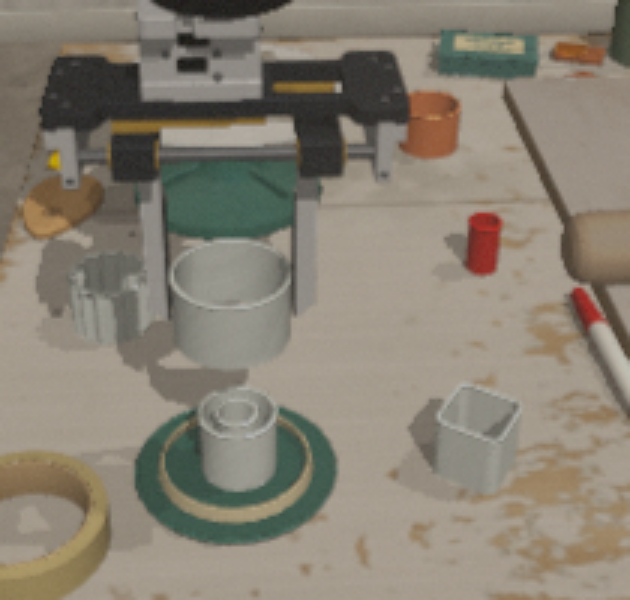

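Request:
play_rows(twist=[[0,0,0],[0,0,0],[0,0,0],[0,0,0],[0,0,0],[0,0,0],[0,0,0],[0,0,0],[0,0,0],[0,0,0]], travel=[[0.02,-0.03,-0.2],[0,0,-0.4],[0,0,-0.4],[0,0,-0.3],[0,0,-0.3],[0,0,-0.2],[0,0,-0.06],[0,0,-0.03],[0,0,0],[0,0,0]], grip=[1,1,1,1,1,1,1,1,1,1])

```text
time_s: 21.55
ee_pos: [0.5014, -0.2944, 0.0355]
eef_rot: [-1.57, -0.001, -1.569]
force: [-0.6, 0.7, -1.3]
grip_width: 0.0673
```

Request:
play_rows(twist=[[0,0,0],[0,0,0],[0,0,0],[0,0,0],[0,0,0]], travel=[[-0.02,0,-0.06],[0,0,-0.03],[0,0,-0.03],[0,0,-0.02],[0,0,0]], grip=[1,1,1,1,1])

```text
time_s: 22.05
ee_pos: [0.5002, -0.2943, 0.0293]
eef_rot: [-1.571, -0.0, -1.569]
force: [-7.4, 3.1, 16.0]
grip_width: 0.0669
```

Request:
play_rows(twist=[[0,0,0],[0,0,0],[0,0,0],[0,0,0],[0,0,0],[0,0,0],[0,0,0],[0,0,0],[0,0,0],[0,0,0],[0,0,0]], travel=[[0,0,0.04],[0,0,0],[0,0,0],[0,0,0],[0,0,0.2],[0,0,0.5],[0,0,0.6],[0,0,0.8],[0,0,0.8],[0,0,0.6],[0,0,0]], grip=[1,-0.79,-0.79,-0.79,-0.79,-0.79,-0.79,-0.4,0,0,0])

```text
time_s: 23.15
ee_pos: [0.5013, -0.295, 0.2102]
eef_rot: [-1.564, -0.004, -1.569]
force: [-0.5, -0.4, -0.4]
grip_width: 0.0557
```

Request:
play_rows(twist=[[0,0,0],[0,0,0],[0,0,0],[0,0,0],[0,0,0],[0,0,0],[0,0,0],[0,0,0],[0,0,0],[0,0,0],[0,0,0],[0,0,0]], travel=[[-0.04,0.7,0],[-0.04,0.9,0],[-0.04,0.92,0],[-0.04,0.92,0],[-0.04,0.92,0],[-0.04,0.92,0],[-0.04,0.92,0],[-0.04,0.92,0],[-0.04,0.92,0],[-0.04,0.92,0],[-0.04,0.92,0],[-0.04,0.92,0]], grip=[0,0,0,0,0,0,0,0,0,0,0,0])

```text
time_s: 24.35
ee_pos: [0.4755, 0.2476, 0.2047]
eef_rot: [-1.571, -0.0, -1.569]
force: [0.3, 1.0, -0.3]
grip_width: 0.0468
```

Request:
play_rows(twist=[[0,0,0],[0,0,0],[0,0,0]], travel=[[0,0.48,0],[0,0,0],[0,0,0]], grip=[0,0,0])

```text
time_s: 24.65
ee_pos: [0.4758, 0.2696, 0.2045]
eef_rot: [-1.572, -0.001, -1.568]
force: [-0.0, -0.7, 0.3]
grip_width: 0.047
```

```bash
cat > look.py <<'E'
from fit import *
o=ctrl.get_obs();print(o['ee_pos'],o['force'],o['grip_width'])
SH['knob']=[(56,11),(74,12)]
for c,L in [('wrist',[('tin_cover',0)]),('side',[('cutter_medium',.004),('tin_base',0),('cutter_large',.004)]),('top',[('tin_base',0),('cutter_large',.004)])]:
 p=shot(c,c[0]+'7.png')
 for n,z in L:
  for t in ctrl.trace(n,p):
    x,s=fit(p,n,t['pixels'],z); print(c,n,np.round(t['point']),x.round(4),round(s,2))
 if c=='side':cv2.imwrite('pics/s7c.png',cv2.resize(p['img'][130:330,150:360,::-1],None,fx=3,fy=3))
E
python3 look.py
```

```text
[0.47582026 0.26959982 0.20446682] [-0.03271494 -0.66630455  0.28701357] 0.04699741675526742
wrist tin_cover [259. 177.] [0.4797 0.27  ] 0.97
side cutter_medium [229. 270.] [ 0.5005 -0.2742] 0.36
side tin_base [226. 299.] [ 0.4992 -0.2935] 0.5
side cutter_large [229. 283.] [ 0.5014 -0.2946] 0.61
top cutter_large [367. 236.] [ 0.4996 -0.293 ] 0.38
```

View pics/s7c.png

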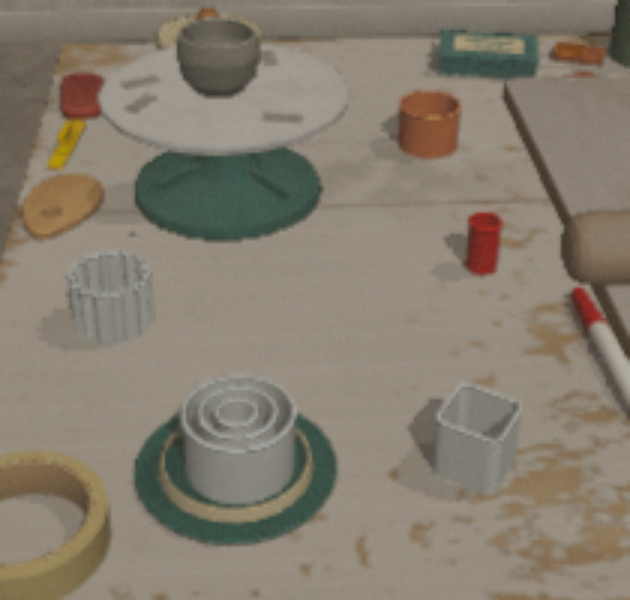

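View pics/w7.png

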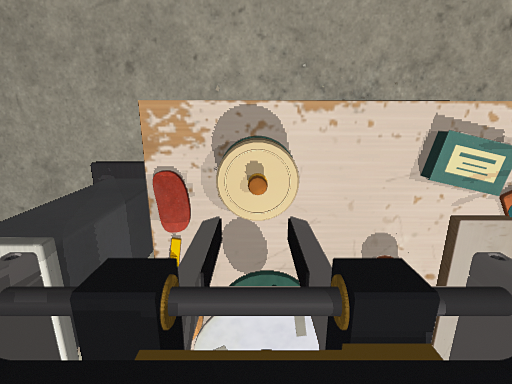

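Request:
play_rows(twist=[[0,0,0],[0,0,0],[0,0,0],[0,0,0],[0,0,0],[0,0,0],[0,0,0],[0,0,0],[0,0,0],[0,0,0],[0,0,0],[0,0,0]], travel=[[0.07,0,-0.6],[0,0,-0.6],[0,0,-0.6],[0,0,-0.5],[0,0,-0.3],[0,0,-0.2],[0,0,0],[0,0,0],[0,0,0],[0,0,0],[0,0,0],[0,0,0]], grip=[0,0,0,0,0,0,0,1,1,1,1,1], force=35)

```text
time_s: 26.3
ee_pos: [0.4799, 0.2699, 0.0655]
eef_rot: [-1.57, 0.0, -1.569]
force: [-0.2, -0.1, 5.0]
grip_width: 0.021
```

Request:
play_rows(twist=[[0,0,0],[0,0,0],[0,0,0],[0,0,0],[0,0,0],[0,0,0],[0,0,0],[0,0,0],[0,0,0],[0,0,0]], travel=[[0,0,0.2],[0,0,0.3],[0,0,0.4],[0,0,0.5],[0,0,0.5],[0,0,0.5],[0,0,0.5],[0,0,0.5],[0,0,0.2],[0,0,0]], grip=[1,1,1,1,1,1,1,1,1,1])

```text
time_s: 27.3
ee_pos: [0.4799, 0.2699, 0.246]
eef_rot: [-1.569, 0.001, -1.569]
force: [0.7, -0.2, -1.9]
grip_width: 0.0208
```

```bash
python3 - <<'E'
from fit import *
o=ctrl.get_obs();print(o['ee_pos'],o['force'],o['grip_width'])
z=o['ee_pos'][2]-.0655
p=shot('side','s8.png')
for t in ctrl.trace('tin_cover',p):
    x,s=fit(p,'tin_cover',t['pixels'],z); print(np.round(t['point']),x.round(4),round(s,2))
cv2.imwrite('pics/s8c.png',cv2.resize(p['img'][0:200,100:310,::-1],None,fx=3,fy=3))
E
```

```text
[0.47986909 0.26990982 0.24604699] [ 0.72276849 -0.19184841 -1.88849051] 0.020842185418169346
[219.  88.] [0.481  0.2689] 0.9
```

View pics/s8c.png

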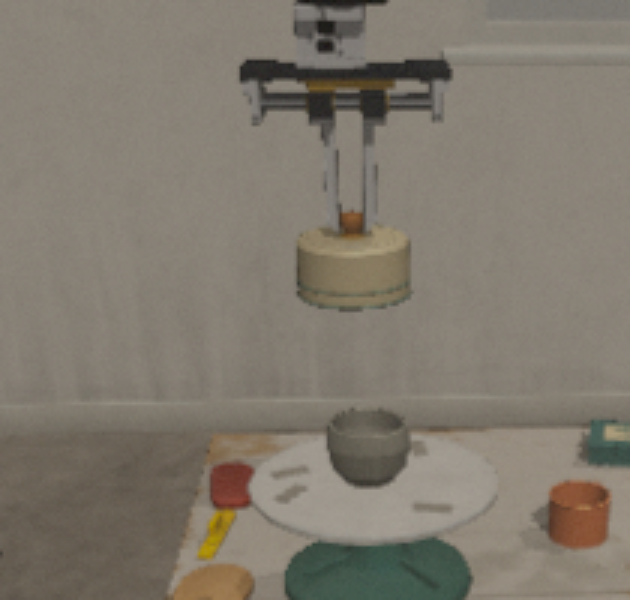

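Request:
play_rows(twist=[[0,0,0],[0,0,0],[0,0,0],[0,0,0],[0,0,0],[0,0,0],[0,0,0],[0,0,0],[0,0,0],[0,0,0],[0,0,0],[0,0,0]], travel=[[0,-0.2,0],[0,-0.4,0],[0,-0.6,0],[0.05,-0.7,0],[0.05,-0.7,0],[0.05,-0.7,0],[0.05,-0.7,0],[0.05,-0.7,0],[0.05,-0.7,0],[0.05,-0.7,0],[0.05,-0.7,0],[0,-0.7,0]], grip=[1,1,1,1,1,1,1,1,1,1,1,1])

```text
time_s: 28.6
ee_pos: [0.4989, -0.1071, 0.244]
eef_rot: [-1.572, 0.0, -1.569]
force: [0.7, 0.1, -2.0]
grip_width: 0.021
```

Request:
play_rows(twist=[[0,0,0],[0,0,0],[0,0,0],[0,0,0],[0,0,0],[0,0,0],[0,0,0],[0,0,0],[0,0,0],[0,0,0],[0,0,0]], travel=[[0,-0.7,0],[0,-0.7,0],[0,-0.7,0],[0,-0.7,0],[0,-0.6,0],[0,-0.4,0],[0,-0.2,0],[0,0,-0.5],[0,0,-0.5],[0,0,-0.3],[0,0,0]], grip=[1,1,1,1,1,1,1,1,1,1,1])

```text
time_s: 29.7
ee_pos: [0.4986, -0.3043, 0.1774]
eef_rot: [-1.575, 0.003, -1.569]
force: [-0.2, 0.6, -1.3]
grip_width: 0.021
```

```bash
cat > l9.py <<'E'
from fit import *
import sys
o=ctrl.get_obs();print(o['ee_pos'],o['force'],o['grip_width'])
z=o['ee_pos'][2]-.0655
for c in ['side','top']:
  p=shot(c,c[0]+sys.argv[1]+'.png')
  for n,zz in [('tin_cover',z),('tin_base',0),('cutter_large',.004)]:
    for t in ctrl.trace(n,p):
      x,s=fit(p,n,t['pixels'],zz); print(c,n,np.round(t['point']),x.round(4),round(s,2))
  if c=='side': cv2.imwrite('pics/s9c.png',cv2.resize(p['img'][130:330,150:360,::-1],None,fx=3,fy=3))
E
python3 l9.py 9
```

```text
[ 0.49857438 -0.30429891  0.17736965] [-0.21589594  0.60389357 -1.25553035] 0.0210257486877488
side tin_cover [226. 230.] [ 0.4995 -0.3067] 0.92
side tin_base [225. 297.] [ 0.4988 -0.2942] 0.55
side cutter_large [227. 285.] [ 0.5014 -0.2946] 0.54
top tin_cover [375. 212.] [ 0.5255 -0.2562] 0.2
top tin_base [356. 224.] [ 0.5158 -0.2509] 0.25
top cutter_large [365. 229.] [ 0.4945 -0.2416] 0.1
```

View pics/s9c.png

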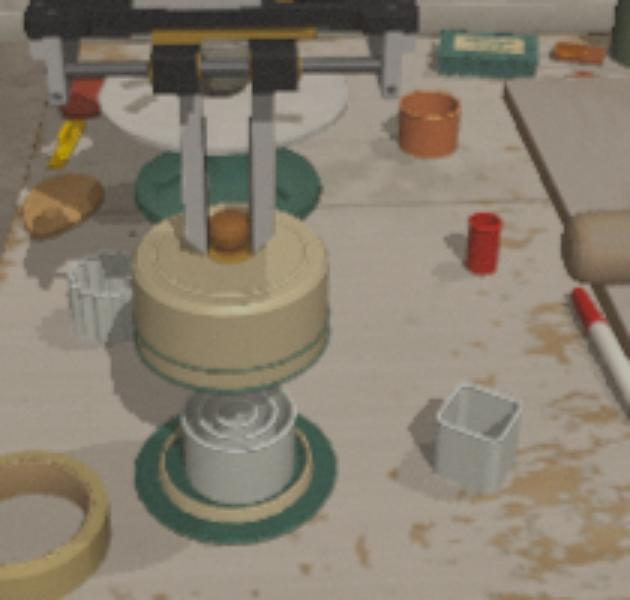

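Request:
play_rows(twist=[[0,0,0],[0,0,0],[0,0,0],[0,0,0],[0,0,0],[0,0,0],[0,0,0],[0,0,0]], travel=[[0,0.12,0],[0,0.1,0],[0,0,-0.3],[0,0,-0.4],[0,0,-0.3],[0,0,-0.14],[0,0,0],[0,0,0]], grip=[1,1,1,1,1,1,1,1])

```text
time_s: 30.9
ee_pos: [0.4999, -0.2942, 0.1237]
eef_rot: [-1.57, -0.001, -1.569]
force: [0.5, 0.4, -1.0]
grip_width: 0.021
```

```bash
python3 l9.py 10
```

```text
[ 0.49993706 -0.29424569  0.12370115] [ 0.47686963  0.35854114 -0.98326339] 0.021008765640111567
side tin_cover [229. 253.] [ 0.5005 -0.2967] 0.91
side tin_base [226. 296.] [ 0.4995 -0.295 ] 0.51
side cutter_large [228. 287.] [ 0.5001 -0.2945] 0.33
top tin_cover [363. 217.] [ 0.5276 -0.2421] 0.18
top tin_base [352. 224.] [ 0.5284 -0.2418] 0.12
```

View pics/s9c.png

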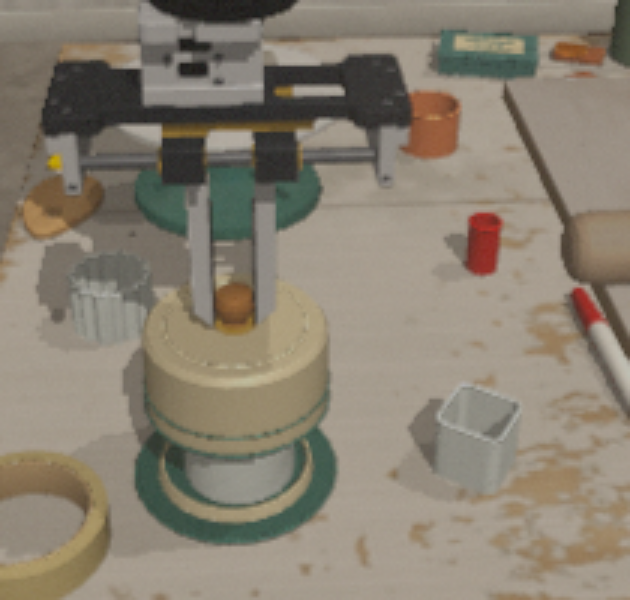

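Request:
play_rows(twist=[[0,0,0],[0,0,0],[0,0,0],[0,0,0],[0,0,0],[0,0,0],[0,0,0]], travel=[[-0.02,0.02,-0.2],[0,0,-0.2],[0,0,-0.2],[0,0,-0.15],[0,0,-0.1],[0,0,0],[0,0,0]], grip=[1,1,1,1,1,1,1])

```text
time_s: 32.0
ee_pos: [0.4987, -0.2933, 0.0806]
eef_rot: [-1.571, -0.0, -1.569]
force: [-0.8, 0.6, -1.4]
grip_width: 0.0212
```

Request:
play_rows(twist=[[0,0,0],[0,0,0],[0,0,0],[0,0,0],[0,0,0],[0,0,0]], travel=[[0,0,-0.05],[0,0,-0.05],[0,0,-0.05],[0,0,-0.04],[0,0,-0.03],[0,0,0]], grip=[1,1,1,1,1,1])

```text
time_s: 32.6
ee_pos: [0.4987, -0.2933, 0.0696]
eef_rot: [-1.571, -0.0, -1.569]
force: [-1.3, 0.3, 0.9]
grip_width: 0.0213
```

Down to the expected height with no resistance. Press slightly, release and retreat.

Request:
play_rows(twist=[[0,0,0],[0,0,0],[0,0,0],[0,0,0],[0,0,0],[0,0,0],[0,0,0],[0,0,0],[0,0,0],[0,0,0],[0,0,0]], travel=[[0,0,-0.02],[0,0,0],[0,0,0],[0,0,0],[0,0,0],[0,0,0.2],[0,0,0.5],[0,0,0.6],[0,0.6,0.6],[0,0.8,0.4],[0,0.8,0]], grip=[1,1,0,0,0,0,0,0,0,0,0])

```text
time_s: 33.7
ee_pos: [0.4994, -0.1826, 0.187]
eef_rot: [-1.566, -0.002, -1.57]
force: [0.2, 0.2, -0.7]
grip_width: 0.047
```

Request:
play_rows(twist=[[0,0,0],[0,0,0],[0,0,0],[0,0,0]], travel=[[0,0.8,0.2],[0,0.8,0],[0,0,0],[0,0,0]], grip=[0,0,0,0])

```text
time_s: 34.1
ee_pos: [0.4988, -0.1028, 0.1942]
eef_rot: [-1.57, -0.0, -1.567]
force: [0.7, 0.4, -1.0]
grip_width: 0.0473
```

```bash
python3 - <<'E'
from fit import *
o=ctrl.get_obs();print(o['ee_pos'],o['force'],o['grip_width'])
for c in ['side','top']:
  p=shot(c,c[0]+'11.png')
  for n,zz in [('tin_cover',.004),('tin_base',0),('copper_cutter',0),('fluted_cutter',0),('square_cutter',0)]:
    for t in ctrl.trace(n,p):
      x,s=fit(p,n,t['pixels'],zz); print(c,n,np.round(t['point']),x.round(4),round(s,2))
  r=p['img'][130:330,150:360,::-1] if c=='side' else p['img'][140:330,250:450,::-1]
  cv2.imwrite('pics/%s11c.png'%c[0],cv2.resize(r,None,fx=3,fy=3,interpolation=cv2.INTER_CUBIC))
E
```

```text
[ 0.49879192 -0.10281919  0.1941592 ] [ 0.70955104  0.40598395 -0.95150192] 0.04727018817521479
side tin_cover [228. 274.] [ 0.4993 -0.295 ] 0.95
side tin_base [236. 306.] [ 0.5001 -0.2939] 0.15
side copper_cutter [292. 170.] [0.6775 0.1154] 0.94
side fluted_cutter [187. 232.] [ 0.4138 -0.1382] 0.94
side square_cutter [307. 275.] [ 0.6429 -0.2972] 0.93
side square_cutter [229. 275.] [ 0.4975 -0.3191] 0.31
top tin_cover [376. 231.] [ 0.4976 -0.2934] 0.97
top tin_base [357. 240.] [ 0.4965 -0.292 ] 0.17
top copper_cutter [205. 130.] [0.6763 0.1175] 0.53
top square_cutter [382. 168.] [ 0.6414 -0.2975] 0.59
```

View pics/s11c.png

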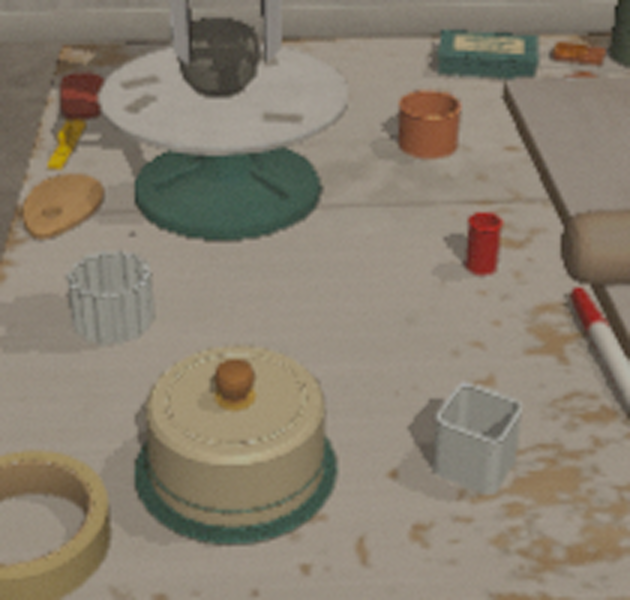

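View pics/t11c.png

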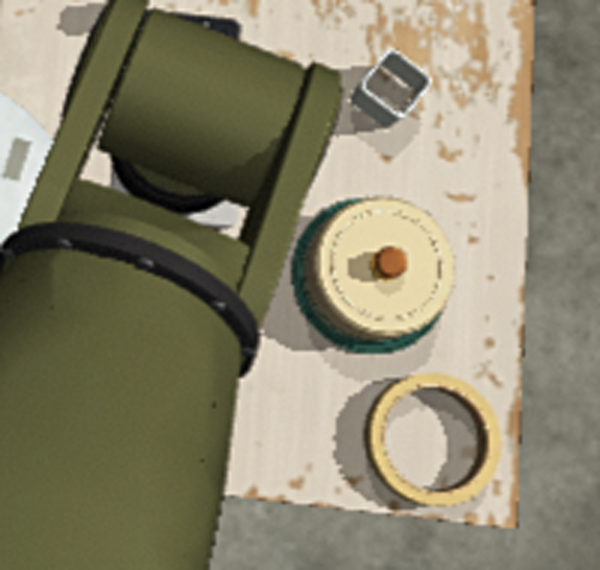

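The cover sits level on the flange (knob at about (235,378) in the side crop), the green flange shows evenly all round, and the look-alikes are standing where they were. Handing in.

```bash
python3 -c "
from station import ctrl
print(ctrl.hand_in())"
```

```text
the job is handed in; nothing more can be done
None
```

The three plain cutters are nested in the tin base, smallest first, with the cover down on the flange. I handed the job in at about 34 s.

**Cutters:** a side picture taken before the cover went on shows all three upright and concentric on the floor of the base. Each came to light contact at the height expected for the floor. The large one was pressed with about 16 N before I released it.

**Cover:** it reached the expected height without binding. Afterwards it measured at about (0.499, −0.295) from the side camera and (0.498, −0.293) from the top. That is within about 2 mm of the base centre as measured earlier, at (0.499, −0.294), and it looks level.

**Look-alikes and base:** the side camera puts the copper, fluted and square cutters within about 3 mm of where they started, all upright. The base had not moved measurably up to the point where the cover went on.

**Weak checks:**
- With the cover on, the base is mostly hidden, so its final position fits were unreliable (overlap 0.15–0.17) and I did not use them.
- In the last top view the arm hid the fluted cutter and partly hid the copper one, which measured about 5 mm off there. For those two I relied on the side view.

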